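# Shut one perfume flask and flick the next one open

## Robot

A 6-joint arm with a two-finger parallel gripper is mounted at the origin on the work surface. World frame = base frame: x ahead of the robot, y to its left, z up, the work surface at z = 0. Lengths are in m, angles in rad, forces in N, time in s.
With the tool pointing down it reaches from about 0.275 to 0.875 m from the base axis. Payload 12.5 kg.
Tool frame: the origin (TCP) lies at the very end of the fingers, on their centre line; the grasp point (between the pads) lies 19 mm behind it; z points along the fingers, y is the line along which they close (so a half turn about z gives the same grasp; the last joint's range is limited). The gripper opens to 85 mm and grips with 20 to 120 N. Pads are 22 mm wide; open, the fingers measure 114 mm over their backs; the gripper's body (76 mm by 85 mm) begins 54 mm behind the grasp point. The pads swing forward as they close: fully open they stand 13 mm farther back than shut.
Start: joints at [1.021, 0.351, 1.652, -0, 1.139, -0.085], TCP at [0.247, 0.492, 0.231] pointing down, gripper open.
Joint ranges: [-2.75, 2.75], [-0.79, 2.1], [0.01, 2.65], [-1.57, 4.71], [0.07, 3.14], [-2.87, 2.87]. Speed limits (rad/s): [2.22, 2.22, 2.79, 3.14, 3.14, 3.14].

## Interface

Orientations are given as a 3x3 rotation matrix whose columns are the frame's x, y, z axes.
In Python, from bench import manip gives the robot as it stands. Calls block until the motion is done:
- manip.move_ptp(position, orientation): joint-space move of the TCP to a pose.
- manip.move_l(position, attitude=None, max_speed=0.15): straight line of the TCP; attitude=None keeps the orientation; max_speed is the mean speed in m/s.
- manip.move_j(angles): joint-space move.
- manip.set_gripper(opening, effort=None): opening from 0.0 (shut) to 1.0 (fully open); effort is the grip in N (None keeps the last); returns when the fingers have stopped.
- manip.dwell(seconds).
- manip.inverse_kinematics(position, orientation): joint angles nearest the present ones, or None.
- manip.grab_frame(name): name is "scene" or "top"; returns (picture, depth): 480x640x3 uint8, red, green, blue; 480x640 float32, m along the optical axis (not along the pixel's ray), 0 where there is no reading.
- manip.get_calibration(name): a dict with "camera_matrix" (3x3 intrinsics, pixels), "R" (3x3) and "t" (3): a world point X has camera coordinates R X + t. Camera axes: x right, y down, z forward; pixel columns grow to the right and rows downward; lengths in m; the calibration is good to about 2 mm. A picture is of the moment at which its call begins. get_calibration takes no time and is no camera call.
A pose or a line that the arm cannot do raises manip.Unreachable and nothing moves.
- manip.sign_off(): hands the job in; it is judged then, once.
Trained networks look in the newest picture that a camera, given by its name, has taken for a name from the list of things; names that differ only in an ending like _2 or _b are one class to them, and where a whole thing is asked for, a point or a joint stands for the part that bears it (a point fixed in the world has none). Each returns a list of dicts, best first, with "confidence" (0 to 1); they miss things now and then, are a little off and sometimes report something else, mostly with a low value. They report only what shows in the picture. A call takes as long as a camera call.
- manip.look_for(camera, name): "at" ([x, y, z] in m, in world coordinates, good to about 4 mm: the middle of the surface that is visible of it).
Readings, each from a call of its own:
- manip.current_time(): time.
- manip.current_qpos(): joint angles.
- manip.current_joint_vel(): joint speeds.
- manip.current_joint_torque(): joint torques, N m.
- manip.current_ee_pos(): TCP position.
- manip.current_tcp_rot(): TCP orientation.
- manip.current_force(): force on the tool from outside, world axes, zero at the start.
- manip.current_ft_torque(): the same for the moment, N m.
- manip.current_grip_width(): opening from 0.0 (shut) to 1.0 (fully open).
- manip.current_grip_force(): force on a finger pad.
Only numpy, scipy, OpenCV 4.12 (cv2) and the standard library are available. Lean on these libraries where they do the work, as an engineer would, in place of code of your own. Each camera call takes 0.05 s, during which the arm holds its last target. There are 200 camera calls.

## Task

The amber perfume flask with the gold cap has been left open in the rack: press its flip cap down until it snaps fully shut, so the scent does not evaporate, and flick the green flask's cap all the way back so that it stays open for me to use next. Leave the caps of the blue and the clear flask shut, and do not disturb the other things on the tray and around it.

Things in the scene. Friction and masses are not known exactly. Their poses are not given: they have to be found in the camera images.
- rack: Slotted wooden rack, 84 x 340 x 99 mm high, fixed on the tray. Origin: centre of its underside; long side along its y; its x points away from the robot, turned up to about 15 degrees. Four slots along y (-112.5, -37.5, 37.5, 112.5 mm) hold the flasks by their necks under a board, top at 99 mm, reaching 28 mm before to 36 mm behind the flasks' axes.
- amber_flask: Perfume flask, amber glass, gold (brass) flip cap, held fast upright in the rack. Origin: centre of its underside, z up, x as the rack's. All four are alike but for colour; which is in which slot varies. 48 mm square glass, then a neck, then a 40 mm square collar, 24 mm high, whose top face is 110 mm above the underside. The cap shuts down onto it: flat cap top then at 126 mm.
- amber_cap (a joint): Angle (rad) of the amber flask's flip cap: 0 snapped shut, 1.95 leaning back on its stop; open at the start. A snap hinge with dead point at 0.8: below it the cap springs shut by itself and is held shut, above it it springs open to the stop. About 2 to 3 N up under the tab opens it; shutting takes about 4 N on the cap 36 mm from the hinge until it is below 0.8, where it snaps down.
- amber_hinge (a point): Middle of the amber cap's hinge axis, which runs along the flask's y: at the back of the collar, 20 mm behind (+x) the flask's axis, 110 mm above the flask's underside. The cap is a hollow square hood 40 x 40 x 16 mm, 30 g; shut, it reaches from the hinge 40 mm towards the robot (-x), the tab 51 mm; at 1.95 rad it stands 47 mm higher than the hinge and leans back to 30 mm behind it.
- amber_tab (a point): Middle of the amber cap's thumb tab at its lower front edge, 45.5 mm from the hinge axis; swings with the cap. The tab is 22 mm wide, 5 mm thick and sticks out 11 mm in front of cap and collar. Shut, its underside (2.5 mm below this point) is level with the collar's top face, and 23 mm are free under it down to the rack's board.
- green_flask: Perfume flask, green glass, green flip cap on a black collar; shape, axes and origin as the amber flask.
- green_cap (a joint): Angle (rad) of the green flask's flip cap, built and measured as the amber one; snapped shut (0) at the start.
- green_hinge (a point): Middle of the green cap's hinge axis, as on the amber flask.
- green_tab (a point): Middle of the green cap's thumb tab, as on the amber flask.
- blue_flask: Perfume flask, blue glass, blue flip cap on a black collar; shape, axes and origin as the amber flask.
- blue_cap (a joint): Angle (rad) of the blue flask's flip cap, built and measured as the amber one; snapped shut (0) at the start.
- blue_hinge (a point): Middle of the blue cap's hinge axis, as on the amber flask.
- blue_tab (a point): Middle of the blue cap's thumb tab, as on the amber flask.
- clear_flask: Perfume flask, clear glass, white flip cap; shape, axes and origin as the amber flask.
- clear_cap (a joint): Angle (rad) of the clear flask's flip cap, built and measured as the amber one; snapped shut (0) at the start.
- clear_hinge (a point): Middle of the clear cap's hinge axis, as on the amber flask.
- clear_tab (a point): Middle of the clear cap's thumb tab, as on the amber flask.
- tray: Fixed square walnut tray 400 x 400 mm, rim 26 mm high, inner floor 8 mm above the table. Origin: centre of its underside.
- ring_dish: Loose white ceramic ring dish on the tray, in front of the rack: 92 mm across, 26 mm high. Origin: centre of its underside.
- pin_box: Loose clear plastic hair-pin box with clip-on lid on the tray, in front of the rack: 79 x 125 x 35 mm high (long side along its y). Origin: centre of its underside.
- cream_jar: Loose white cream jar on the table right of the tray, 68 mm across, 52 mm high. Origin: centre of its underside.
- lotion_bottle: Loose blue ceramic lotion bottle on the table right of the tray, 56 mm across, 150 mm high. Origin: centre of its underside.
- hairbrush: Loose wooden hairbrush lying bristles down on the table left of the tray, 230 mm long along its x (from -109 to +122 mm), 62 mm wide, 37 mm high. Origin: under the middle, table level.
- compact: Loose round brass powder compact on the table left of the tray, 76 mm across, 19 mm high. Origin: centre of its underside.

How it is judged:
At the end, for the whole second after the job is handed in: The amber cap is snapped shut (joint below 0.06 rad), the green cap stands open past upright (joint above 1.6 rad), the blue and clear caps are shut (below 0.06 rad), and the amber and green caps are at rest (slower than 0.3 rad/s) (value of joint each of amber_cap, blue_cap, clear_cap below 0.06 rad and value of joint green_cap above 1.6 rad and velocity of joint amber_cap between -0.3 and 0.3 rad/s and velocity of joint green_cap between -0.3 and 0.3 rad/s); the robot touches nothing.
It fails at once if the cap of the blue or the clear flask is opened (past 0.3 rad) (value of joint any of blue_cap, clear_cap above 0.3 rad).
It fails at once if another thing on or around the tray is pushed more than 30 mm from its place (distance of any of ring_dish, pin_box, cream_jar, lotion_bottle, hairbrush, compact from where it was at the start of the episode above 0.03 m).
It fails at once if the lotion bottle is tipped by more than 0.5 rad (angle between lotion_bottle's own z axis and vertical above 0.5 rad).
It also fails if it takes over 48 s, if anything falls off the work surface, if the arm or the gripper's body presses on something with over 40 N, if the wrist force passes 120 N, or if a joint passes its speed limit or range.

## Working session

There is one attempt and no reset: what is moved stays moved. The work goes in short steps, each a Python script; the robot and the scene stay as the last script left them, time stands still between calls to the robot, and variables do not carry over. Pictures are saved under pics/ and viewed, at most 10 in all, crops included, and the job is handed in when it is done.

```bash
mkdir -p pics; python3 - <<'E'
from bench import manip as m
import cv2,numpy as np
for c in("scene","top"):
    p,d=m.grab_frame(c); cv2.imwrite(f"pics/{c}0.png",p[...,::-1]); np.save(f"{c}.npy",d)
    k=m.get_calibration(c); print(c,-k["R"].T@k["t"])
    for n in["rack","tray","ring_dish","pin_box","lotion_bottle"]+[f"{a}_{b}" for a in("amber","green","blue","clear") for b in("flask","cap","hinge","tab")]:
        print(n,[(np.round(r["at"],3).tolist(),round(r["confidence"],2)) for r in m.look_for(c,n)[:2]])
print(m.current_time())
E
```

```text
scene [ 1.26203326 -0.62189705  0.79795426]
rack [([0.6, -0.06, 0.068], 0.94)]
tray [([0.636, -0.073, 0.003], 0.85)]
ring_dish [([0.391, 0.069, 0.026], 0.59)]
pin_box [([0.432, -0.096, 0.046], 0.97)]
lotion_bottle [([0.568, -0.44, 0.08], 0.92), ([0.597, -0.127, 0.129], 0.24)]
amber_flask [([0.597, -0.126, 0.125], 0.81)]
amber_cap [([0.419, 0.415, 0.015], 0.73), ([0.617, -0.12, 0.157], 0.65)]
amber_hinge [([0.603, -0.128, 0.127], 0.62)]
amber_tab [([0.62, -0.122, 0.165], 0.58), ([0.567, 0.1, 0.147], 0.17)]
green_flask [([0.588, -0.05, 0.111], 0.74)]
green_cap [([0.578, -0.049, 0.148], 0.87), ([0.579, 0.098, 0.116], 0.23)]
green_hinge [([0.587, -0.051, 0.12], 0.73)]
green_tab [([0.581, -0.048, 0.149], 0.64), ([0.574, 0.02, 0.143], 0.47)]
blue_flask [([0.581, 0.018, 0.12], 0.81)]
blue_cap [([0.572, 0.022, 0.146], 0.84), ([0.588, -0.054, 0.117], 0.22)]
blue_hinge [([0.582, 0.02, 0.118], 0.68), ([0.569, 0.102, 0.148], 0.5)]
blue_tab [([0.574, 0.024, 0.147], 0.67)]
clear_flask [([0.583, 0.098, 0.114], 0.62)]
clear_cap [([0.567, 0.1, 0.15], 0.82), ([0.595, -0.124, 0.126], 0.37)]
clear_hinge
[... 662 characters left out ...]
0.87)]
green_cap [([0.566, -0.048, 0.147], 0.52)]
green_hinge [([0.562, -0.045, 0.146], 0.86)]
green_tab [([0.564, -0.045, 0.154], 0.48)]
blue_flask [([0.553, 0.033, 0.146], 0.85), ([0.568, -0.046, 0.147], 0.71)]
blue_cap [([0.565, 0.031, 0.151], 0.85), ([0.565, -0.045, 0.149], 0.52)]
blue_hinge [([0.559, 0.029, 0.146], 0.74), ([0.638, 0.451, 0.036], 0.71)]
blue_tab [([0.562, 0.034, 0.149], 0.75)]
clear_flask [([0.558, 0.104, 0.15], 0.68), ([0.558, -0.044, 0.149], 0.63)]
clear_cap [([0.554, 0.106, 0.149], 0.69), ([0.614, -0.115, 0.145], 0.61)]
clear_hinge [([0.554, 0.106, 0.15], 0.73), ([0.561, -0.044, 0.149], 0.63)]
clear_tab [([0.56, 0.11, 0.146], 0.65), ([0.558, -0.039, 0.147], 0.65)]
2.2
```

View pics/scene0.png

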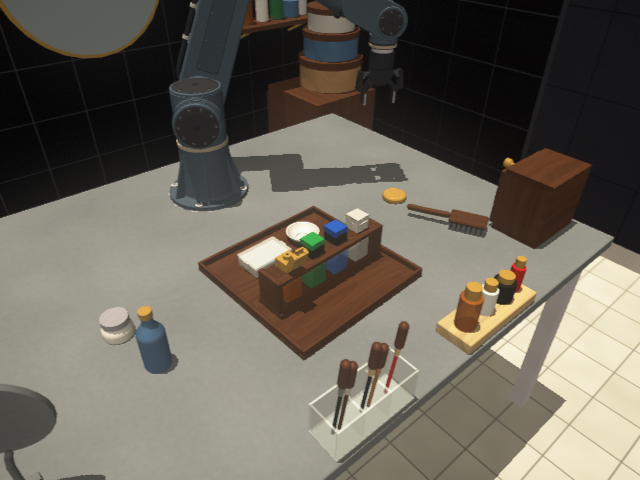

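View pics/top0.png

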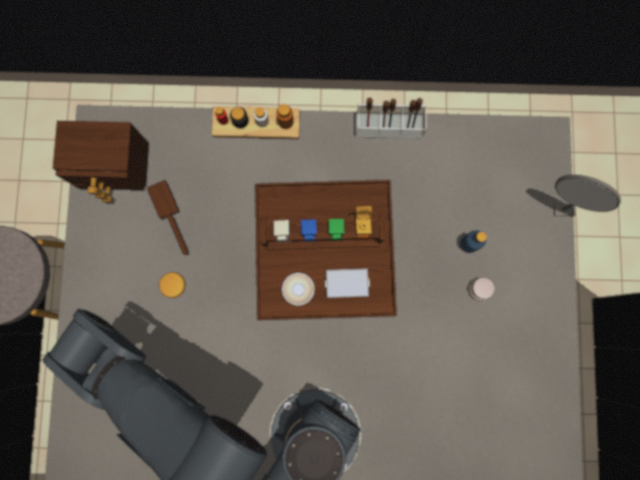

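```bash
python3 - <<'E'
from bench import manip as m
import cv2,numpy as np
k=m.get_calibration("top");d=np.load("top.npy");K=k["camera_matrix"]
v,u=np.mgrid[:480,:640]
P=(np.stack([(u-K[0,2])/K[0,0]*d,(v-K[1,2])/K[1,1]*d,d],-1)-k["t"])@k["R"]
np.save("P.npy",P)
def box(lo,hi,name):
    s=np.all((P>lo)&(P<hi),-1)&(d>0); q=P[s]
    r=cv2.minAreaRect(q[:,:2].astype(np.float32)); print(name,s.sum(),q.mean(0).round(4),np.median(q[:,2]).round(4),np.round(r[0],4),np.round(r[1],4),r[2])
for n,y in(("green",-.045),("blue",.031),("clear",.106)):
    box([.5,y-.036,.138],[.62,y+.036,.16],n)
box([.5,-.155,.122],[.597,-.083,.137],"ambercollar")
box([.4,-.19,.1],[.72,.18,.2],"rackall")
box([.4,-.19,.1],[.72,.18,.114],"board")
E
```

```text
green 233 [ 0.5656 -0.0415  0.1479] 0.148 [ 0.5629 -0.0417] [0.0502 0.0398] 7.189291477203369
blue 240 [0.5626 0.0336 0.1478] 0.1478 [0.5597 0.0337] [0.0529 0.0382] 1.5048500299453735
clear 234 [0.5594 0.1085 0.1479] 0.1479 [0.5549 0.1083] [0.0523 0.0397] 6.548624038696289
ambercollar 173 [ 0.5743 -0.1159  0.1315] 0.1317 [ 0.5742 -0.1163] [0.0444 0.039 ] 0.7158492207527161
rackall 2838 [ 0.5703 -0.0071  0.1237] 0.1126 [ 0.5742 -0.0035] [0.0843 0.3398] 2.963242769241333
board 1517 [ 0.5707 -0.0007  0.1074] 0.1075 [ 0.5679 -0.0039] [0.0716 0.3398] 2.963243007659912
```

The scene view shows the rack with the gold cap open at about (290,258), and green (312,241), blue (335,229) and white (357,219) shut. The top view agrees, with the amber cap leaning back at (364,214), the ring dish at (298,289) and the pin box at (347,283) in front of the rack. Measured heights match the model to about 1 mm: cap top 0.147 m, board 0.107 m. Rack yaw is about 2.6°. I'll do amber first: closed fingers sweep the cap over from behind.

```bash
cat >h.py <<'E'
from bench import manip as m
import numpy as np
yaw=np.radians(2.6); X=np.array([np.cos(yaw),np.sin(yaw),0]); Y=np.array([-X[1],X[0],0]); Z=np.array([0,0,1.])
C=np.array([.5645,-.004,0])
AX={n:C+s*Y for n,s in(("amber",-.1125),("green",-.0375),("blue",.0375),("clear",.1125))}
def at(n,x,z): return AX[n]+X*x+Z*z      # x from flask axis, z world
def best(zs,R0,p):                        # orientation or its half turn, whichever the arm prefers
    q0=m.current_qpos(); c=[]
    for s in(1,-1):
        R=np.c_[s*R0[:,0],s*R0[:,1],R0[:,2]]; q=m.inverse_kinematics(p,R)
        if q is not None: c.append((np.abs(np.array(q)-q0).max(),s,R,np.round(q,2)))
    c.sort(key=lambda a:a[0]); return c
down=np.c_[-X,Y,-Z]
hor=np.c_[np.cross(Z,X),Z,X]
E
python3 - <<'E'
from h import *
for n,p,R in(("a",at("amber",.075,.25),down),("g0",at("green",-.10,.148),hor),("g1",at("green",-.022,.148),hor),("g2",at("green",0,.2),hor)):
    for c in best(0,R,p): print(n,c[1],c[3])
    print(np.linalg.det(R))
c=best(0,down,at("amber",.075,.25))[0]; R=c[2]
m.set_gripper(0.0,40)
m.move_ptp(at("amber",.075,.25),R)
m.move_l(at("amber",.072,.153),max_speed=.2)
print(m.current_force().round(1),m.current_time())
for x in(.055,.045,.035,.025,.015):
    m.move_l(at("amber",x,.153),max_speed=.08); print(x,np.round(m.current_force(),1))
p,d=m.grab_frame("scene")
import cv2; cv2.imwrite("pics/s1.png",cv2.resize(p[180:330,200:440,::-1],None,fx=3,fy=3))
print(m.current_time())
E
```

```text
a -1 [-0.24  0.53  1.34 -0.    1.28  1.28]
a 1 [-0.24  0.53  1.34 -0.    1.28 -1.86]
1.0
g0 -1 [-0.5   0.94  2.55  2.56  1.87 -0.19]
1.0
g1 -1 [-0.36  0.85  2.39  2.74  1.67 -0.04]
1.0
g2 -1 [-0.33  0.67  2.38  2.77  1.49  0.03]
1.0
[-0.2  0.6 -0.6] 6.1667
0.055 [5.1 0.2 3.6]
0.045 [5.  0.1 5.5]
0.035 [0.5 0.5 1.9]
0.025 [-0.3 -1.1  0.4]
0.015 [-0.2  0.3  0.1]
7.675
```

View pics/s1.png

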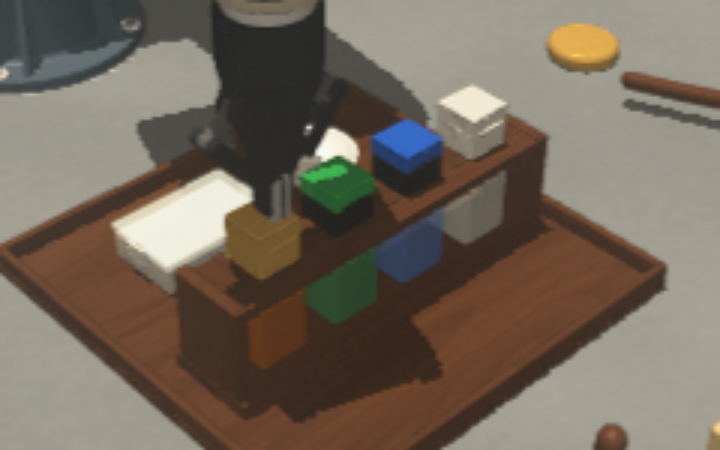

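The amber cap now looks shut at about (262,240) in the crop. I'll press it lightly to confirm, then move to the tilted pose in front of the green tab.

```bash
cat >>h.py <<'E'
al=np.radians(20)
Tz=np.cos(al)*X-np.sin(al)*Z; Ty=np.sin(al)*X+np.cos(al)*Z
tilt=np.c_[np.cross(Ty,Tz),Ty,Tz]
def tip(x,z): return at("green",x,z)+.02125*Ty+.0018*Tz   # TCP for the lower finger's inner tip
E
python3 - <<'E'
from h import *
import cv2
m.move_l(at("amber",-.008,.153))
z=.153
while z>.141:
    z-=.0015; m.move_l(at("amber",-.008,z),max_speed=.03); f=m.current_force()[2]
    if f>6: break
print("press",round(z,4),round(f,1))
m.move_l(at("amber",-.03,.33),max_speed=.25)
for x,z in((-.11,.38),(-.11,.1247),(-.022,.1247),(.0,.17)):
    print([(c[1],c[3]) for c in best(0,tilt,tip(x,z))])
c=best(0,tilt,tip(-.11,.33))
if c:
    m.set_gripper(.5)
    m.move_ptp(tip(-.11,.33),c[0][2]); print(m.current_grip_width(),m.current_time())
    m.move_l(tip(-.06,.1247),max_speed=.2)
    p,d=m.grab_frame("scene"); cv2.imwrite("pics/s2.png",cv2.resize(p[130:330,180:440,::-1],None,fx=3,fy=3))
print(m.current_force().round(1),m.current_time())
E
```

```text
press 0.147 9.4
[(-1, array([-0.47, -0.32,  2.35,  1.69,  0.48,  1.24])), (1, array([-0.47, -0.32,  2.35,  1.69,  0.48, -1.9 ]))]
[(-1, array([-0.47,  0.56,  2.58,  2.63,  1.22,  0.  ]))]
[(-1, array([-0.32,  0.56,  2.38,  2.74,  1.04,  0.08]))]
[(-1, array([-0.3 ,  0.43,  2.33,  2.71,  0.87,  0.16]))]
0.4966357839134722 12.0917
[ 0.5 -0.2 -0.2] 13.5
```

View pics/s2.png

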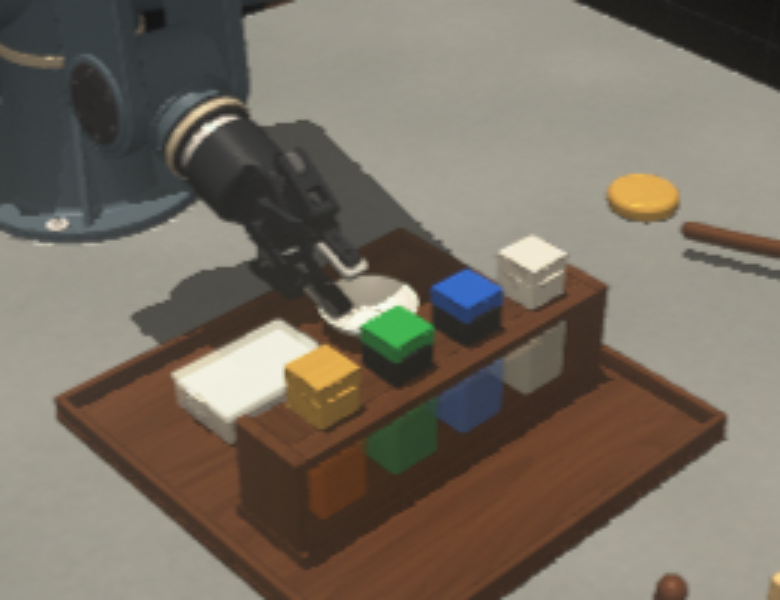

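The picture shows amber shut at (322,385), with the half-open gripper lined up in front of the green tab at (398,335). The press made contact at z = 0.147 m, so I'll raise the finger about 1 mm. Next I insert under the tab and flip the cap.

```bash
python3 - <<'E'
from h import *
import cv2
m.move_l(tip(-.04,.1260),max_speed=.1)
x=-.04
while x<-.0225:
    x+=.003; m.move_l(tip(x,.1260),max_speed=.06); f=m.current_force()
    if np.linalg.norm(f)>4: break
print("insert",round(x,4),f.round(1),m.current_time())
p,d=m.grab_frame("scene"); cv2.imwrite("pics/s3.png",cv2.resize(p[180:300,240:400,::-1],None,fx=4,fy=4))
z=.126
while z<.1345 and np.linalg.norm(f)<15:
    z+=.002; m.move_l(tip(x,z),max_speed=.03); f=m.current_force(); print(round(z,4),f.round(1))
print(m.current_time())
E
```

```text
insert -0.022 [-0.5  0.3 -0.6] 15.35
0.128 [-0.5 -0.2 -0.8]
0.13 [0.3 0.3 0.1]
0.132 [ 0.3 -0.5 -2.1]
0.134 [ 0.1 -0.2 -1.2]
0.136 [-0.1  0.5 -2.1]
16.65
```

View pics/s3.png

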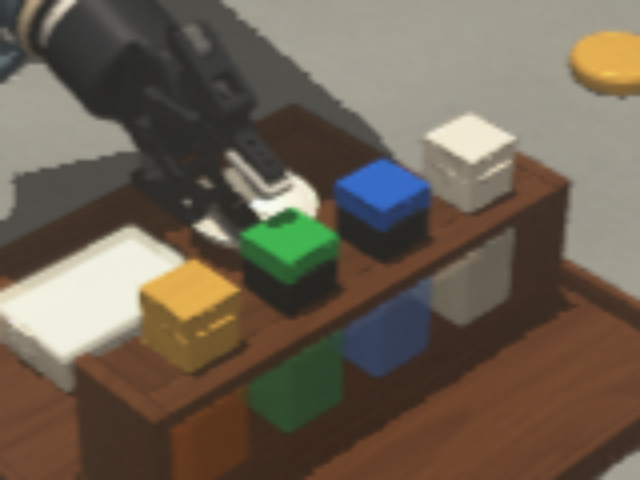

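The finger is under the green tab at (250,215), and the tab resists with about 2 N as expected. I'll continue along the arc.

```bash
python3 - <<'E'
from h import *
import cv2
for th in np.arange(.25,1.36,.15):
    m.move_l(tip(.020-.043*np.cos(th),.131+.043*np.sin(th)),max_speed=.06); print(round(th,2),m.current_force().round(1))
m.move_l(tip(-.04,.20),max_speed=.15)
m.move_l(tip(-.11,.30),max_speed=.25)
m.dwell(.5)
p,d=m.grab_frame("scene"); cv2.imwrite("pics/s4.png",cv2.resize(p[180:300,240:400,::-1],None,fx=4,fy=4))
print(m.current_time())
E
```

```text
0.25 [-1.9  0.6 -1.7]
0.4 [ 1.2  0.3 -1.2]
0.55 [-0.5 -0.6 -1.3]
0.7 [-0.5  0.3  0.2]
0.85 [-0.6 -0.3 -0. ]
1.0 [ 0.5  0.5 -0.1]
1.15 [-0.1 -0.5 -0.2]
1.3 [0.8 0.6 0.1]
20.5333
```

View pics/s4.png

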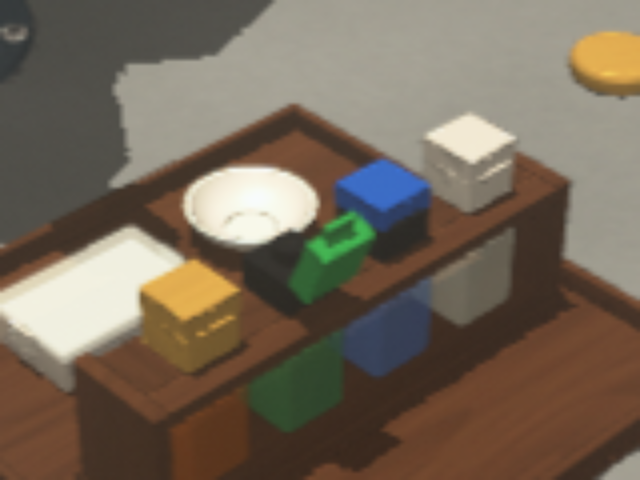

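The green cap leans back on its stop at (335,255). Amber (190,315), blue (383,195) and clear (470,155) are shut, and the dish and box look undisturbed. The arm is clear of everything.

```bash
python3 -c "
from bench import manip as m
print(m.sign_off())"
```

```text
the job is handed in; nothing more can be done
None
```

The amber cap is snapped shut, the green cap is open on its stop, the blue and clear caps stayed shut, and the job was handed in after about 21 s; the last picture shows all this, but the hand-in returned no verdict.

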